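# Make the bench press ready: lay and platen opening

### The job

Make the press ready for the lino block on its run-out bed. First lay the aluminium angle straightedge flat on the bed with its thin working edge flush against the block's outer long edge (the one facing away from the press) along that edge's whole length, and let go of it. Then take the wheel by its crank handle, screw the platen down clockwise until it comes to its stop, back it off exactly two full turns from there, and finish still gripping the handle; leave the straightedge flush and the other things on the bench where they are.

Things in the scene. Friction and masses are not known exactly. Their poses are not given: they have to be found in the camera images.
- press: Cast-iron bench screw press, fixed. Origin on the bench under the screw axis; its y axis points from the run-out bed's outer end to the platen (bed runs out to -y). Foot 360 (x) x 200 (y) mm; columns 36 x 56 mm at x = +-155 mm carry a crosshead 346 x 64 mm, its top 188 mm up (bolt nuts 198 mm). Platen 240 x 160 mm hangs under the crosshead, on the screw axis.
- bed_mid (a point): Centre of the top of the press's steel bed, which is run out and fixed there: 240 (press x) x 220 (press y) x 12 mm, its top 50 mm above the bench, centre at press y = -225 mm. A small knob sticks out of its outer end, below the top.
- block: Lino block: 150 (x) x 100 (y) x 18 mm, wood with a carved lino face, stuck down on the bed, slightly askew. Origin at the centre of its underside (on the bed top). Its outer long edge is the face at its own y = -50 mm, facing away from the platen.
- straightedge: Loose aluminium angle straightedge, about 0.2 kg, 200 mm long (x), lying on the bench at the start. Origin at the centre of its underside. Flat leg 50 mm wide (y from -25 to +25 mm), 4 mm thick; along its back stands the upright leg, 8 mm thick (y from -25 to -17 mm), its top 28 mm above the underside: pinch it there. The working edge is the free edge of the flat leg at y = +25 mm.
- edge_near (a point): Point on the straightedge's working edge, 70 mm from its middle towards its own -x end, 2 mm above the underside.
- edge_far (a point): Point on the straightedge's working edge, 70 mm from its middle towards its own +x end, 2 mm above the underside.
- upright_mid (a point): Middle of the upright leg of the straightedge (own x = 0, y = -21 mm), 20 mm above its underside.
- wheel (a joint): Turn of the handwheel and screw about the vertical axis, rad: 0 = platen down on its firm stop, grows anticlockwise seen from above as the platen opens; 6.283 per turn, stops at 0 and 19.5; starts between 1.5 and 4.8. Screw, wheel and platen rise 6 mm a turn. It stays where it is left; friction about 0.12 N m (1.7 N at the handle).
- wheel_hub (a point): Top of the wheel's hub, on the screw axis, about 228 mm above the bench when closed; 16 mm above the wheel's plane. Wheel 162 mm across, rim 14 mm thick; nothing on it but the crank handle stands higher than the hub.
- handle_mid (a point): Crank handle: an upright revolving wooden grip, 24 mm diameter and 60 mm tall, on the wheel 72 mm from its axis; it turns freely on its pin, so the hand need not turn. This point is on its axis, 26 mm below its top and 37 mm above the top of the wheel boss that carries it (its z axis is up).
- handle: The same revolving grip; origin on its axis at its lower end, 34 mm below handle_mid.
- ink_jar: Ink jar with a black lid, 64 mm diameter, 65 mm tall, on the bench; leave alone. Origin under its centre.
- baren: Baren: grey-green disc of 110 mm diameter with a strap handle, 34 mm tall, on the bench; leave alone. Origin under its centre.
- brayer: Ink roller with a black rubber roll 100 mm long and a black handle, about 180 mm long, on the bench; leave alone. Origin under the roll.
- lino_cutter: Lino cutter with a wooden handle, about 130 mm long, 18 mm thick, on the bench; leave alone. Origin under its middle.
Mind the look-alikes: they are no part of the job. There is more than one size of the straightedge; the job needs the middle-sized.

How it is judged (in metres and radians):
On the way, in this order (a step that is already met when the one before it is completed fails the run):
1. the straightedge lies flat on the bed, its working edge flush against the block's outer long edge, and has been let go (y of edge_near in the frame of block between -0.0525 and -0.047 m and y of edge_far in the frame of block between -0.0525 and -0.047 m and x of straightedge in the frame of block between -0.025 and 0.025 m and angle between straightedge's own z axis and vertical below 0.05 rad and z of straightedge in the frame of block between -0.004 and 0.004 m and contact force between the fingers and straightedge below 0.3 N and linear speed of straightedge below 0.02 m/s), for 0.3 s.
2. the wheel is closed down to its stop (value of joint wheel below 0.1 rad), for 0.1 s.
At the end, for the whole second after the job is handed in: The fingers grip the crank handle (over 4 N, TCP within 30 mm of its middle); the wheel rests two turns (12.57 +-0.2 rad) open from its stop; the straightedge lies flat, untouched, its working edge within 2.5 mm of the block's outer face and centred on it within 25 mm (all of step 1 and value of joint wheel between 12.366 and 12.766 rad and velocity of joint wheel between -0.1 and 0.1 rad/s and contact force between the fingers and handle above 4 N and distance between the grasp point and handle_mid below 0.03 m); the arm keeps its last pose, push and grip.
It fails at once if the ink jar is moved by more than 25 mm (distance of ink_jar from where it was at the start of the episode above 0.025 m).
It fails at once if the baren is moved by more than 25 mm (distance of baren from where it was at the start of the episode above 0.025 m).
It fails at once if the brayer is moved by more than 25 mm (distance of brayer from where it was at the start of the episode above 0.025 m).
It fails at once if the lino cutter is moved by more than 25 mm (distance of lino_cutter from where it was at the start of the episode above 0.025 m).
It also fails if it takes over 72 s, if anything falls off the work surface, if the arm or the gripper's body presses on something with over 40 N, if the wrist force passes 120 N, or if a joint passes its speed limit or range.

### The arm

A 6-joint arm with a two-finger parallel gripper is mounted at the origin on the work surface. World frame = base frame: x ahead of the robot, y to its left, z up, the work surface at z = 0. Lengths are in mm, angles in rad, forces in N, time in s.
With the tool pointing down it reaches from about 325 to 925 mm from the base axis. Payload 3.1 kg.
Tool frame: the origin (TCP) lies between the finger pads, 19 mm behind the fingertips; this is the grasp point; x points along the fingers, y is the direction in which the jaws open and shut, and the axes are right-handed (so a half turn about x gives the same grasp; the last joint's range is limited). The gripper opens to 85 mm and grips with 20 to 120 N. Pads are 22 mm wide; open, the fingers measure 114 mm over their backs; the gripper's body (76 mm by 85 mm) begins 54 mm behind the grasp point. The pads swing forward as they close: fully open they stand 13 mm farther back than shut.
Start: joints at [1.101, 0.217, 1.613, -0, 1.311, -0.112], TCP at [218.866, 585.437, 250] pointing down, gripper open.
Joint ranges: [-2.75, 2.75], [-0.78, 2.1], [0.31, 2.55], [-1.13, 4.27], [0.13, 2.63], [-2.58, 2.58]. Speed limits (rad/s): [2.79, 2.79, 3.14, 3.14, 3.14, 3.14].

### API

Orientations are given as a unit quaternion [x, y, z, w].
In Python, from bench import ctrl gives the robot as it stands.
- The arm moves only by the tool apply_moves, never from a script. Its argument "plan" is a list of rows, each a list of 3 entries, a list of its own where there are three numbers: the shift along the tool's x, y, z each as a share of 300 mm, from -1 to 1, then the turn about the tool's x as a share of 1.5 rad, from -1 to 1, then the opening in per cent of the stroke, from 0 (shut) to 100 (fully open). In form: [[[dx, dy, dz], spin, hand], ...]. A call has 1 to 20 rows; each row is the pose to reach, as a shift and turn from the pose measured when the call began, along the tool's axes at that moment; what a row does not reach only later rows make up. A row lasts 1/10 s, in which the tool goes at most 50 mm and 8.59 degrees, less where a joint would pass 70% of its speed; a pose out of reach is approached as far as the arm can. A call with a number of a shift or a turn outside -1 to 1 is refused whole. A call with a gripper value outside its range is refused whole. The fingers move at their own pace and stop on an object; "squeeze" is the grip in N (left out, the last holds). Time passes only in rows, so rows that repeat a pose let the fingers close. It gives the time, the measured TCP pose, the force and the opening at its end, in the units of the state.
- ctrl.sense(): the state, without advancing time (a new reading comes with each control period).
- ctrl.grab_frame(name): name is "scene" or "top" or "wrist"; returns the picture (384x512x3 uint8, red, green, blue); there is no depth.
- ctrl.camera_info(name): a dict with "fovy" (degrees; the focal length in pixels is half the picture's height over the tangent of half this angle, whatever the lens; pixels are square), "cx", "cy" (the principal point, pixels), "rvec" (rotation vector, rad) and "tvec" (3), from world to camera coordinates, as OpenCV has them. Camera axes: x right, y down, z forward; pixel columns grow to the right and rows downward; lengths in mm; the calibration is good to about 2 mm. A picture is of the moment at which its call begins: read the wrist's pose just before it. camera_info takes no time and is no camera call; for the wrist camera it gives the pose at the moment of the call.
- ctrl.hand_in(): hands the job in, once; it reports no verdict.
The state is a dict: "time_s": time; "joints": joint angles; "joint_vel": joint speeds; "tau": joint torques, N m; "eef_pos": TCP position; "ee_rot": TCP orientation; "contact_force": force on the tool from outside, world axes, zero at the start; "ft_torque": the same for the moment, N m; "finger_gap": finger opening in mm.
Only numpy, scipy, OpenCV 4.12 (cv2) and the standard library are available. Lean on these libraries where they do the work, as an engineer would, in place of code of your own. Each camera call takes 0.05 s, during which the arm holds its last target. There are 200 camera calls.

## Working session

There is one attempt and no reset: what is moved stays moved. The work goes in short steps, Python scripts to look and compute and a tool call to move; the robot and the scene stay as the last step left them, time stands still between calls to the robot, and variables do not carry over. Pictures are saved under pics/ and viewed, about 8 in all and at most 12, crops included, and the job is handed in when it is done.

Besides the shell and the picture viewer there is one more tool, called as a command line: name --argument value ..., lists and objects as JSON in quotes. apply_moves: Moves the arm, as the interface text tells. Its arguments: {"type":"object","properties":{"plan":{"type":"array"},"squeeze":{"type":"number"}},"required":["plan"]}

```bash
mkdir -p pics; cat > h.py <<'E'
import numpy as np, cv2
from bench import ctrl
from scipy.spatial.transform import Rotation as R
def cam(n):
    c=ctrl.camera_info(n); f=192/np.tan(np.radians(c['fovy'])/2)
    Rm=R.from_rotvec(np.array(c['rvec'],float).ravel()).as_matrix(); t=np.array(c['tvec'],float).ravel()
    return f,c['cx'],c['cy'],Rm,t
def ray(n,u,v,C=None):
    f,cx,cy,Rm,t=C or cam(n); return -Rm.T@t, Rm.T@np.array([(u-cx)/f,(v-cy)/f,1])
def onz(n,u,v,z,C=None):
    o,d=ray(n,u,v,C); return o+d*(z-o[2])/d[2]
def proj(n,p,C=None):
    f,cx,cy,Rm,t=C or cam(n); q=Rm@np.array(p,float)+t; return np.array([cx+f*q[0]/q[2],cy+f*q[1]/q[2]])
def grab(n,save):
    C=cam(n); im=ctrl.grab_frame(n); cv2.imwrite('pics/'+save,im[...,::-1]); return im,C
E
python3 - <<'E'
from h import *
import numpy as np
for n in ['top','scene']:
    im,C=grab(n,n+'0.png'); print(n,C, -C[3].T@C[4], ctrl.camera_info(n).keys())
print(ctrl.sense())
a=cv2.imread('pics/top0.png');
cv2.imwrite('pics/top0b.png',cv2.resize(a,(800,600),interpolation=cv2.INTER_CUBIC))
cv2.imwrite('pics/scene0b.png',cv2.resize(cv2.imread('pics/scene0.png'),(800,600),interpolation=cv2.INTER_CUBIC))
E
```

```text
top (np.float64(349.80244558936914), 251.3148957675861, 190.93922266902158, array([[-0.02481123, -0.9993158 , -0.0274287 ],
       [-0.99333953,  0.02773249, -0.1118369 ],
       [ 0.11252104,  0.0244712 , -0.99334796]]), array([  22.01946355,  495.86932429, 1458.350123  ])) [ 329.0178523   -27.43487457 1504.70957508] dict_keys(['fovy', 'cx', 'cy', 'rvec', 'tvec'])
scene (np.float64(362.75436237096716), 256.1538739991823, 187.23489947281104, array([[ 0.80706337,  0.59028158, -0.01470992],
       [ 0.49067583, -0.68431902, -0.53939292],
       [-0.32845998,  0.42810646, -0.84192571]]), array([-379.82132621, -154.31859977, 1507.70517848])) [ 877.48109054 -526.85995173 1180.55025404] dict_keys(['fovy', 'cx', 'cy', 'rvec', 'tvec'])
{'time_s': 0.1, 'joints': array([ 1.10079167e+00,  2.17722197e-01,  1.61480264e+00,  2.34993548e-05,
        1.31129653e+00, -1.12212542e-01]), 'joint_vel': array([-1.23796499e-04, -5.23415846e-04, -2.22931747e-03, -1.26141042e-05,
        2.12861740e-03, -3.13653349e-03]), 'tau': array([-1.83230504e-04, -3.98078370e+01, -3.04970598e+01, -5.82343091e-05,
        4.36074843e-03,  4.73833452e-06]), 'eef_pos': array([218.53861209, 584.79513576, 248.75670483]), 'ee_rot': array([ 0.12507447,  0.69605491, -0.12657949,  0.69558721]), 'contact_force': array([ 1.33884016, -0.14426426, -0.09898661]), 'ft_torque': array([-0.02186303, -0.03088197,  0.03539313]), 'finger_gap': 85.80266621592689}
```

View pics/top0b.png

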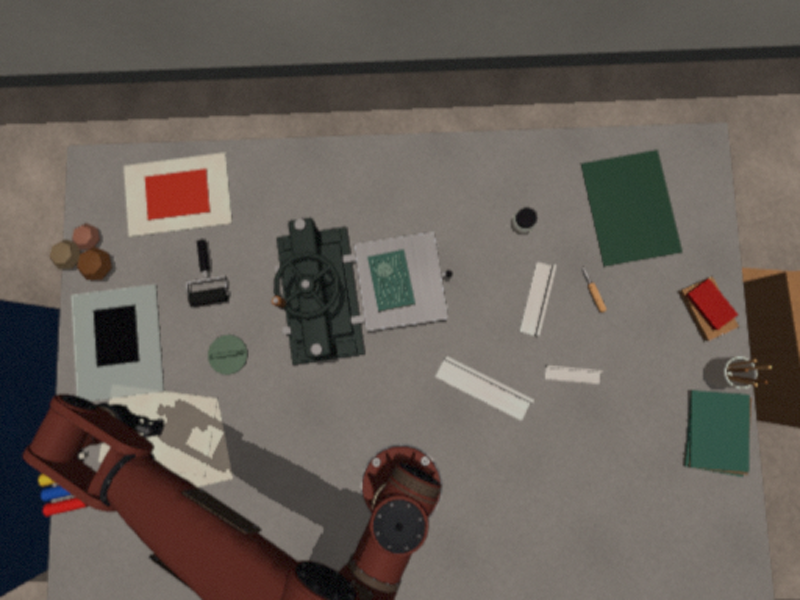

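View pics/scene0b.png

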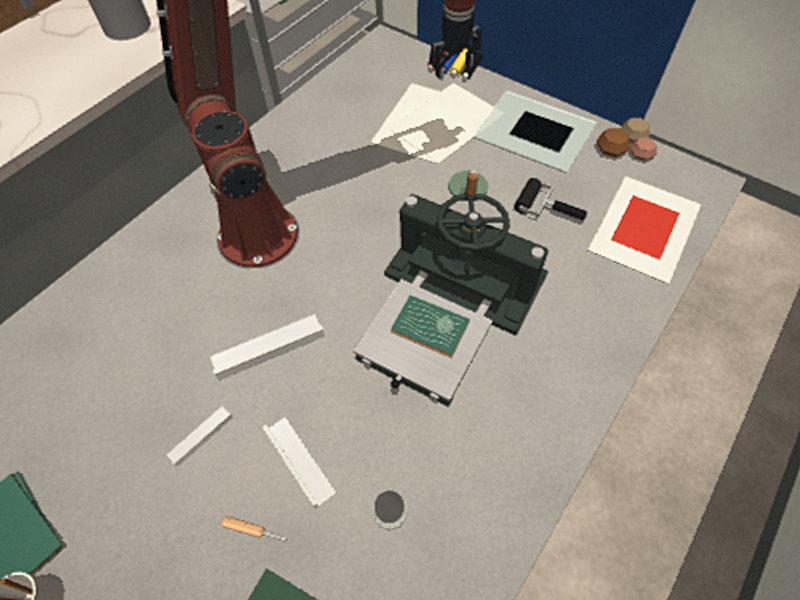

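The top view shows the press at about (320,290) with the bed and green block at (395,280), both in 800x600 pixels. There are three straightedges: (484,388), (538,299) and (573,374). The one at (538,299) looks like the middle size, and the copper handle is at about (280,300).

```bash
cat > m.py <<'E'
from h import *
def rects(n,im,C,lo,hi,z,amin=60):
    hsv=cv2.cvtColor(im,cv2.COLOR_RGB2HSV); m=cv2.inRange(hsv,lo,hi)
    for c in cv2.findContours(m,cv2.RETR_EXTERNAL,cv2.CHAIN_APPROX_NONE)[0]:
        if cv2.contourArea(c)<amin: continue
        w=np.array([onz(n,u,v,z,C)[:2] for u,v in c[:,0]],np.float32)
        r=cv2.minAreaRect(w); print(n,'px',c[:,0].mean(0).round(),'world',np.round(r[0]),'size',np.round(r[1]),'ang',round(r[2],1))
E
python3 - <<'E'
from m import *
for n in ['top','scene']:
    C=cam(n); im=cv2.imread(f'pics/{n}0.png')[...,::-1].copy()
    print('white'); rects(n,im,C,(0,0,165),(180,45,255),2)
    print('green'); rects(n,im,C,(65,70,40),(95,255,200),68)
    print('orange'); rects(n,im,C,(5,100,60),(20,255,255),270,15)
E
```

```text
white
top px [121. 297.] world [ 60. 578.] size [248.  67.] ang 65.4
top px [131. 281.] world [132. 531.] size [79. 70.] ang 63.4
top px [107. 257.] world [223. 641.] size [310.  69.] ang 87.5
top px [366. 239.] world [ 281. -470.] size [143.  35.] ang 83.9
top px [309. 250.] world [ 243. -224.] size [258.  49.] ang 62.0
top px [342. 191.] world [ 491. -381.] size [ 39. 197.] ang 73.5
top px [113. 124.] world [819. 620.] size [207. 295.] ang 5.7
green
top px [458. 277.] world [ 133. -805.] size [151. 189.] ang 84.4
top px [249. 178.] world [542.  12.] size [142.  92.] ang 10.0
top px [403. 133.] world [ 719. -631.] size [278. 203.] ang 8.8
orange
top px [130. 377.] world [-156.  425.] size [82. 27.] ang 64.3
top px [171. 372.] world [-135.  288.] size [68. 68.] ang 11.5
top px [247. 367.] world [-128.   30.] size [41. 46.] ang 50.7
top px [144. 369.] world [-128.  380.] size [33. 71.] ang 52.2
top px [118. 362.] world [-104.  471.] size [19. 34.] ang 21.4
top px [152. 346.] world [-54. 351.] size [69. 18.] ang 63.9
top px [ 94. 343.] world [-39. 556.] size [56. 26.] ang 46.8
top px [
[... 1609 characters left out ...]
.] world [ 575. -543.] size [65. 15.] ang 21.0
scene px [270. 220.] world [ 616. -129.] size [115.   4.] ang 10.2
scene px [162. 146.] world [173. -96.] size [153. 230.] ang 49.1
scene px [301. 117.] world [480. 254.] size [20. 65.] ang 26.1
scene px [401.  92.] world [699. 566.] size [128.  88.] ang 21.4
scene px [145.  93.] world [-59.  39.] size [123. 221.] ang 59.3
scene px [125.  71.] world [-188.   65.] size [106. 124.] ang 15.7
scene px [115.  55.] world [-285.  106.] size [ 27. 126.] ang 52.7
scene px [111.  18.] world [-493.  268.] size [ 39. 145.] ang 43.4
scene px [294.   2.] world [ 85. 814.] size [57. 39.] ang 34.8
scene px [15.  6.] world [-909.   61.] size [166. 146.] ang 34.7
```

```bash
cat >> h.py <<'E'
def go(p,jaw=None):
    """shares of shift to world point p and spin to jaw angle (deg, mod 180)"""
    s=ctrl.sense(); Rm=R.from_quat(s['ee_rot']).as_matrix(); pos=np.array(s['eef_pos'])
    d=Rm.T@(np.array(p,float)-pos)/300
    a=np.degrees(np.arctan2(Rm[1,1],Rm[0,1]))
    print('t',round(s['time_s'],2),'pos',pos.round(1),'jaw',round(a,1),'toolx',Rm[:,0].round(3),'gap',round(s['finger_gap'],1),'F',np.round(s['contact_force'],1),'j6',s['joints'].round(2))
    out='shift '+str(d.round(4))
    if jaw is not None:
        k=(jaw-a+90)%180-90; out+=f' spin {-np.radians(k)/1.5:.4f} (or {-np.radians(k-np.sign(k)*180)/1.5:.4f}) world {k:.1f}deg'
    print(out); return d
E
python3 - <<'E'
from h import *
go([380,300,400],73.7); go([491,-330,300],73.7)
E
```

```text
t 0.1 pos [218.5 584.8 248.8] jaw 69.5 toolx [-0.001 -0.002 -1.   ] gap 85.8 F [ 1.3 -0.1 -0.1] j6 [ 1.1   0.22  1.61  0.    1.31 -0.11]
shift [-0.5028 -0.7018  0.8364] spin -0.0489 (or 2.0455) world 4.2deg
t 0.1 pos [218.5 584.8 248.8] jaw 69.5 toolx [-0.001 -0.002 -1.   ] gap 85.8 F [ 1.3 -0.1 -0.1] j6 [ 1.1   0.22  1.61  0.    1.31 -0.11]
shift [-0.1657 -2.5385  1.9186] spin -0.0489 (or 2.0455) world 4.2deg
```

apply_moves --plan '[[[-0.5,-0.7,0.84],0,100],[[-0.5,-0.7,0.84],0,100],[[-0.5,-0.7,0.84],0,100],[[-0.5,-0.7,0.84],0,100],[[-0.5,-0.7,0.84],0,100],[[-0.5,-0.7,0.84],0,100],[[-0.5,-0.7,0.84],0,100],[[-0.5,-0.7,0.84],0,100]]'

```text
time_s: 0.9
eef_pos: [383.7, 297.2, 402.1]
ee_rot: [0.127, 0.694, -0.128, 0.697]
contact_force: [0.7, 0.3, -0.1]
finger_gap: 85.3
```

```bash
python3 - <<'E'
from h import *
go([440,20,400],73.7); go([480,-380,330],73.7)
im,C=grab('wrist','w1.png'); print(-C[3].T@C[4], C[3][2],C[0])
cv2.imwrite('pics/w1b.png',cv2.resize(im[...,::-1],(800,600)))
E
```

```text
t 0.9 pos [383.7 297.2 402.1] jaw 69.2 toolx [ 0.004 -0.001 -1.   ] gap 85.3 F [ 0.7  0.3 -0.1] j6 [ 0.52 -0.17  1.73 -0.    1.58 -0.69]
shift [ 0.0088 -0.7973  0.5034] spin -0.0522 (or 2.0422) world 4.5deg
t 0.9 pos [383.7 297.2 402.1] jaw 69.2 toolx [ 0.004 -0.001 -1.   ] gap 85.3 F [ 0.7  0.3 -0.1] j6 [ 0.52 -0.17  1.73 -0.    1.58 -0.69]
shift [ 0.2443 -1.9966  1.1002] spin -0.0522 (or 2.0422) world 4.5deg
[306.95702956 326.47631352 525.6057026 ] [ 0.30281651 -0.11523734 -0.9460563 ] 275.0712433791174
```

View pics/w1b.png

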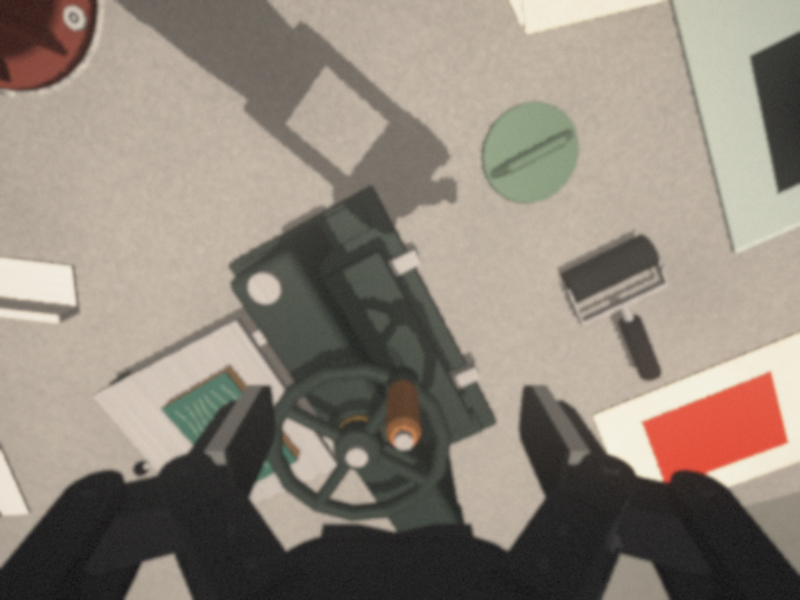

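The wrist view shows the wheel hub at (355,457), the handle top at (403,438), the baren at (530,150) and the brayer at (610,300), all in 800x600 pixels. I'll pick out those points and carry on to the straightedge.

apply_moves --plan '[[[0,-1,0.6],0,100],[[0,-1,0.6],0,100],[[0,-1,0.6],0,100],[[0,-1,0.6],0,100],[[0,-1,0.6],0,100],[[0,-1,0.6],0,100],[[0,-1,0.6],0,100],[[0,-1,0.6],0,100]]'

```text
time_s: 1.75
eef_pos: [445.5, -50.4, 400.4]
ee_rot: [0.129, 0.695, -0.131, 0.695]
contact_force: [0.2, -0.4, 0.7]
finger_gap: 85.3
```

```bash
python3 - <<'E'
from h import *
go([440,-300,330],73.7)
im,C=grab('wrist','w2.png'); print(-C[3].T@C[4], C[3][2])
import pickle; pickle.dump(C,open('C2.pkl','wb'))
for p in [[544,11,68],[491,-381,2],[545,210,228]]: print(proj('wrist',p,C).round())
E
```

```text
t 1.75 pos [445.5 -50.4 400.4] jaw 68.9 toolx [ 0.001 -0.002 -1.   ] gap 85.3 F [ 0.2 -0.4  0.7] j6 [-0.27 -0.26  1.81 -0.    1.59 -1.47]
shift [ 0.2366 -0.7821  0.2825] spin -0.0564 (or 2.0380) world 4.8deg
[369.4140102  -20.56037503 524.1851861 ] [ 0.29879974 -0.11804524 -0.94698682]
[307. 191.]
[114. 223.]
[505. 176.]
```

View w2.

```bash
python3 -c "
import cv2;a=cv2.imread('pics/w2.png');cv2.imwrite('pics/w2b.png',cv2.resize(a,(800,600),interpolation=cv2.INTER_CUBIC))"
```

```text
(no output)
```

View pics/w2b.png

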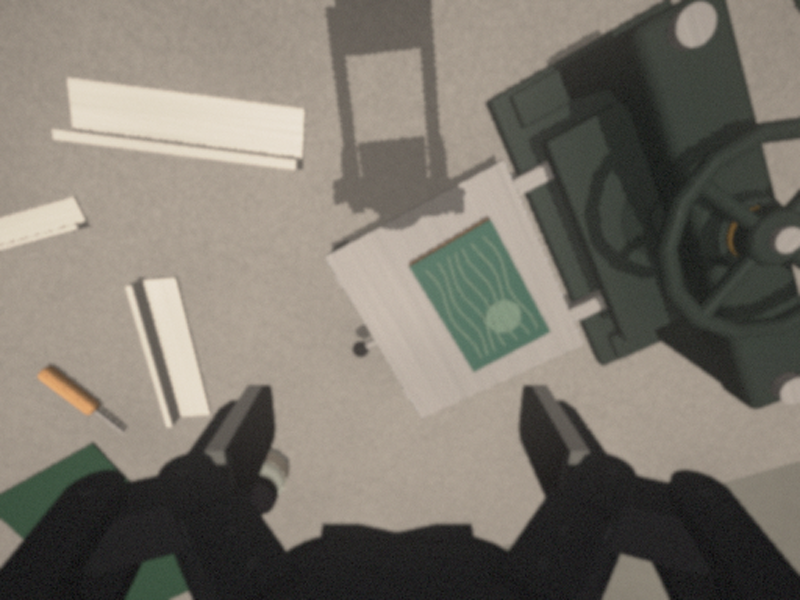

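The middle straightedge is at (170,350). Its upright, the narrow strip, is on the left (-y) side and its flat leg faces the bed, so no flip is needed. The green block face has corners at (411,263), (488,218), (549,331) and (473,370).

```bash
python3 - <<'E'
from h import *
import pickle
C=pickle.load(open('C2.pkl','rb')); im=cv2.imread('pics/w2.png')[...,::-1].copy(); hsv=cv2.cvtColor(im,cv2.COLOR_RGB2HSV)
def show(m,zs,amin,roi):
    mm=np.zeros_like(m); x0,y0,x1,y1=roi; mm[y0:y1,x0:x1]=m[y0:y1,x0:x1]
    for c in cv2.findContours(mm,cv2.RETR_EXTERNAL,cv2.CHAIN_APPROX_NONE)[0]:
        if cv2.contourArea(c)<amin: continue
        for z in zs:
            w=np.array([onz('wrist',u,v,z,C)[:2] for u,v in c[:,0]+0.0],np.float32)
            r=cv2.minAreaRect(w); print('px',c[:,0].mean(0).round(),'z',z,np.round(r[0],1),np.round(r[1],1),round(r[2],2)); print(cv2.boxPoints(r).round(1).tolist())
        cv2.drawContours(im,[c],-1,(255,0,0),1)
print('block'); show(cv2.inRange(hsv,(65,60,40),(95,255,220)),[68],200,(250,130,370,245))
print('se'); show(cv2.inRange(hsv,(0,0,195),(180,50,255)),[4,28],60,(75,170,140,275))
print('bed'); show(cv2.inRange(hsv,(0,0,120),(180,16,255)),[50],800,(205,95,385,270))
cv2.imwrite('pics/w2c.png',cv2.resize(im[90:290,60:400,::-1],(800,470)))
# hub/handle: two views
def tri(a,b):
    A=[];B=[]
    for o,d in (a,b):
        d=d/np.linalg.norm(d);P=np.eye(3)-np.outer(d,d);A.append(P);B.append(P@o)
    return np.linalg.solve(sum(A),sum(B)).round(1)
print('hub by w2, z231',onz('wrist',789/1.5625,240/1.5625,231,C).round(1))
E
```

```text
block
px [316. 188.] z 68 [545.   11.8] [142.9  93.3] 9.76
[[466.70001220703125, 45.599998474121094], [482.5, -46.29999923706055], [623.4000244140625, -22.100000381469727], [607.5999755859375, 69.9000015258789]]
se
px [ 94. 228.] z 4 [ 491.5 -425.6] [  9.  209.1] 73.22
[[390.1000061035156, -399.79998779296875], [590.2999877929688, -460.1000061035156], [592.9000244140625, -451.5], [392.70001220703125, -391.1000061035156]]
px [ 94. 228.] z 28 [ 485.9 -406.9] [  8.6 199.5] 73.22
[[389.20001220703125, -382.29998779296875], [580.0999755859375, -439.8999938964844], [582.5999755859375, -431.6000061035156], [391.70001220703125, -374.0]]
px [113. 222.] z 4 [ 493.2 -381.9] [ 41.3 201.4] 73.39
[[390.79998779296875, -372.8999938964844], [583.7999877929688, -430.3999938964844], [595.5999755859375, -390.79998779296875], [402.6000061035156, -333.29998779296875]]
px [113. 222.] z 28 [ 487.5 -365.2] [ 39.4 192.1] 73.39
[[389.79998779296875, -356.6000061035156], [573.9000244140625, -411.5], [585.0999755859375, -373.79998779296875], [401.1000061035156, -318.8999938964844]]
bed
hub by w2, z231 [517.7 210.  231. ]
```

View pics/w2c.png

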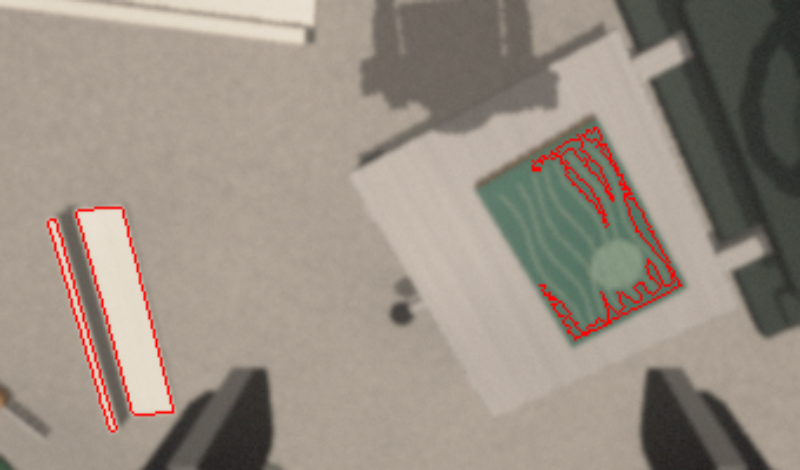

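```bash
cat > blk.py <<'E'
from h import *
def block(n,im,C,guess=(545,12,68)):
    # region around the block, saturated green, closed
    hsv=cv2.cvtColor(im,cv2.COLOR_RGB2HSV)
    m=cv2.inRange(hsv,(50,50,30),(100,255,255)); m=cv2.morphologyEx(m,cv2.MORPH_CLOSE,np.ones((9,9)))
    u,v=proj(n,guess,C)
    cs=[c for c in cv2.findContours(m,cv2.RETR_EXTERNAL,cv2.CHAIN_APPROX_NONE)[0] if cv2.pointPolygonTest(c,(float(u),float(v)),False)>0]
    if not cs: print('no block'); return
    w=np.array([onz(n,a,b,68,C)[:2] for a,b in cs[0][:,0]],np.float32)
    r=cv2.minAreaRect(w); print(n,'block',np.round(r[0],1),np.round(r[1],1),round(r[2],2)); return r
E
python3 - <<'E'
from blk import *
import pickle
C=pickle.load(open('C2.pkl','rb'))
block('wrist',cv2.imread('pics/w2.png')[...,::-1].copy(),C)
for n in ['top','scene']: block(n,cv2.imread(f'pics/{n}0.png')[...,::-1].copy(),cam(n))
go([486,-407,120],73.3); go([486,-407,26],73.3)
E
```

```text
wrist block [545.1  11.5] [145.5  94.8] 10.17
top block [542.3  12.7] [144.8  95.3] 10.01
scene block [477.7 192.8] [438.7 438.4] 67.18
t 1.8 pos [445.3 -48.3 400.4] jaw 69.0 toolx [ 0. -0. -1.] gap 85.1 F [ 0.4 -0.   0.3] j6 [-0.26 -0.26  1.81 -0.    1.6  -1.47]
shift [ 0.9351 -1.0672  0.5554] spin -0.0504 (or 2.0440) world 4.3deg
t 1.8 pos [445.3 -48.3 400.4] jaw 69.0 toolx [ 0. -0. -1.] gap 85.1 F [ 0.4 -0.   0.3] j6 [-0.26 -0.26  1.81 -0.    1.6  -1.47]
shift [ 1.2484 -1.0672  0.5552] spin -0.0504 (or 2.0440) world 4.3deg
```

apply_moves --plan '[[[0.9,-1,0.55],-0.05,60],[[0.9,-1,0.55],-0.05,60],[[0.9,-1,0.55],-0.05,60],[[0.9,-1,0.55],-0.05,60],[[0.9,-1,0.55],-0.05,60],[[0.9,-1,0.55],-0.05,60],[[0.9,-1,0.55],-0.05,60],[[0.9,-1,0.55],-0.05,60],[[0.9,-1,0.55],-0.05,60],[[0.9,-1,0.55],-0.05,60],[[0.9,-1,0.55],-0.05,60]]'

```text
time_s: 2.9
eef_pos: [492.1, -385.0, 128.5]
ee_rot: [0.104, 0.701, -0.101, 0.699]
contact_force: [0.5, 1.1, 0.4]
finger_gap: 51.2
```

```bash
python3 - <<'E'
from h import *
import pickle
go([486,-407,26],73.3)
C=pickle.load(open('C2.pkl','rb'))
for p in [(40,372),(95,412),(125,430)]: print('cutter',onz('wrist',p[0]/1.5625,p[1]/1.5625,10,C).round())
im,C=grab('wrist','w3.png'); pickle.dump(C,open('C3.pkl','wb'))
print(proj('wrist',[486,-407,28],C).round())
cv2.imwrite('pics/w3b.png',cv2.resize(im[...,::-1],(640,480)))
E
```

```text
t 2.9 pos [ 492.1 -385.   128.5] jaw 73.3 toolx [-0.002  0.004 -1.   ] gap 51.2 F [0.5 1.1 0.4] j6 [-0.78  0.34  1.7   0.    1.1  -2.06]
shift [ 0.3415 -0.0773  0.0025] spin 0.0004 (or -2.0940) world -0.0deg
cutter [ 452. -566.   10.]
cutter [ 532. -533.   10.]
cutter [ 572. -510.   10.]
[227. 200.]
```

View pics/w3b.png

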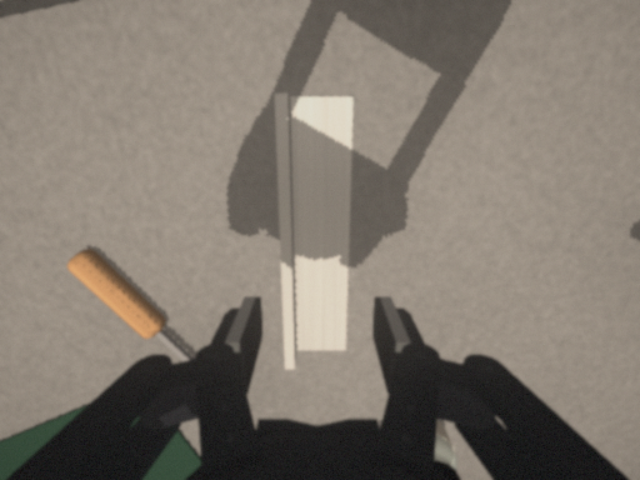

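The straightedge lies parallel to the fingers. The upright's top runs from (281,94) to (290,369), and the cutter is well clear on the left.

```bash
python3 - <<'E'
from h import *
import pickle
C=pickle.load(open('C3.pkl','rb'))
a=onz('wrist',281.5/1.25,94/1.25,28,C);b=onz('wrist',289.5/1.25,369/1.25,28,C)
print(a.round(1),b.round(1),(a+b)/2,np.linalg.norm(a-b),np.degrees(np.arctan2((b-a)[1],(b-a)[0])))
m=(a+b)/2; go([m[0],m[1],26],73.4)
E
```

```text
[ 390.7 -376.6   28. ] [ 581.8 -434.3   28. ] [ 486.24682117 -405.47057426   28.        ] 199.5860083904469 -16.80437081176454
t 2.95 pos [ 492.7 -385.3  130.1] jaw 73.4 toolx [-0.     0.002 -1.   ] gap 51.1 F [0.9 0.3 0.9] j6 [-0.78  0.34  1.7   0.    1.1  -2.06]
shift [ 0.347  -0.0713 -0.0012] spin -0.0003 (or 2.0941) world 0.0deg
```

apply_moves --plan '[[[0.15,-0.073,0],0,50],[[0.25,-0.073,0],0,50],[[0.347,-0.073,0],0,50],[[0.347,-0.073,0],0,50],[[0.347,-0.073,0],0,0],[[0.347,-0.073,0],0,0],[[0.347,-0.073,0],0,0],[[0.347,-0.073,0],0,0],[[0.347,-0.073,0],0,0],[[0.347,-0.073,0],0,0],[[0.347,-0.073,0],0,0],[[0.347,-0.073,0],0,0]]' --squeeze 45

```text
time_s: 4.15
eef_pos: [488.6, -407.1, 29.4]
ee_rot: [0.102, 0.698, -0.102, 0.701]
contact_force: [1.0, 3.1, 7.1]
finger_gap: 6.6
```

```bash
python3 - <<'E'
from h import *
go([486,-405,180],73.4)
E
```

```text
t 4.15 pos [ 488.6 -407.1   29.4] jaw 73.4 toolx [ 0.004 -0.001 -1.   ] gap 6.6 F [1.  3.1 7.1] j6 [-0.81  0.5   1.7   0.    0.94 -2.09]
shift [-0.5021  0.0043 -0.0081] spin -0.0004 (or 2.0940) world 0.0deg
```

apply_moves --plan '[[[-0.1,0,0],0,0],[[-0.25,0,0],0,0],[[-0.4,0,0],0,0],[[-0.4,0,0],0,0],[[-0.4,0,0],0,0]]'

```text
time_s: 4.65
eef_pos: [488.9, -408.1, 152.0]
ee_rot: [0.101, 0.697, -0.103, 0.702]
contact_force: [-0.4, 0.7, -2.6]
finger_gap: 7.1
```

```bash
python3 - <<'E'
from h import *
import pickle
go([565.5,-98,130],100.1)
C=pickle.load(open('C2.pkl','rb'))
for p in [(328,258),(422,416),(583,348),(500,160)]: 
    w=onz('wrist',p[0]/1.5625,p[1]/1.5625,50,C)[:2]; a=np.radians(10.1); d=w-[545,11.5]
    print(w.round(), 'block frame',np.round([d@[np.cos(a),np.sin(a)],d@[-np.sin(a),np.cos(a)]]))
E
```

```text
t 4.65 pos [ 488.9 -408.1  152. ] jaw 73.4 toolx [ 0.007 -0.004 -1.   ] gap 7.1 F [-0.4  0.7 -2.6] j6 [-0.81  0.33  1.66  0.    1.14 -2.09]
shift [ 0.0705  1.0635 -0.052 ] spin -0.3112 (or 1.7832) world 26.7deg
[ 443. -133.] block frame [-126. -124.]
[ 675. -105.] block frame [ 108. -138.]
[656. 109.] block frame [126.  77.]
[412.  78.] block frame [-119.   89.]
```

apply_moves --plan '[[[0,0.15,-0.01],-0.1,0],[[0,0.3,-0.02],-0.2,0],[[0,0.45,-0.03],-0.311,0],[[0,0.6,-0.04],-0.311,0],[[0,0.75,-0.05],-0.311,0],[[0,0.9,-0.05],-0.311,0],[[0,1,-0.05],-0.311,0],[[0,1,-0.05],-0.311,0],[[0,1,-0.05],-0.311,0]]'

```text
time_s: 5.55
eef_pos: [558.8, -115.2, 148.8]
ee_rot: [-0.064, 0.703, 0.062, 0.705]
contact_force: [0.1, -0.0, -1.4]
finger_gap: 6.6
```

```bash
python3 - <<'E'
from blk import *
import pickle
go([565.5,-98,110],100.1)
im,C=grab('wrist','w4.png'); pickle.dump(C,open('C4.pkl','wb'))
block('wrist',im,C); print(C[3],-C[3].T@C[4])
cv2.imwrite('pics/w4b.png',cv2.resize(im[...,::-1],(800,600)))
E
```

```text
t 5.55 pos [ 558.8 -115.2  148.8] jaw 100.2 toolx [ 0.003 -0.004 -1.   ] gap 6.6 F [ 0.1 -0.  -1.4] j6 [-0.33  0.21  1.83 -0.    1.1  -2.07]
shift [0.1291 0.0531 0.0319] spin 0.0012 (or -2.0932) world -0.1deg
wrist block [546.3  11.1] [148.8  99.2] 10.03
[[-0.17609046  0.98436477 -0.00426006]
 [ 0.93181773  0.16808251  0.3216582 ]
 [ 0.31734504  0.05267134 -0.94684627]] [ 478.19908932 -129.44070381  272.54380266]
```

View pics/w4b.png

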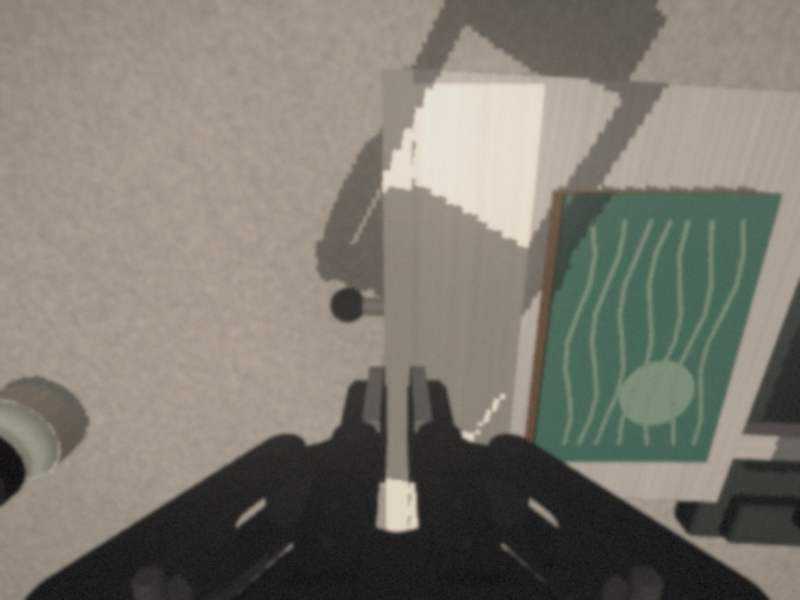

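```bash
python3 - <<'E'
from h import *
import pickle
C=pickle.load(open('C4.pkl','rb')); a=np.radians(10.03)
im=cv2.imread('pics/w4.png',0).astype(float)
def bf(w): d=w[:2]-[546.3,11.1]; return np.round([d@[np.cos(a),np.sin(a)],d@[-np.sin(a),np.cos(a)]],1)
for p in [(546,85),(528,246),(522,330)]: 
    w=onz('wrist',p[0]/1.5625,p[1]/1.5625,123.4,C); print('edge',w.round(1),bf(w))
for p in [(385,70),(414,70)]: 
    w=onz('wrist',p[0]/1.5625,p[1]/1.5625,147.4,C); print('upr',w.round(1),bf(w))
print('tcp',bf(np.array(ctrl.sense()['eef_pos'])))
go([567.2,-90.8,95],100.03)
E
```

```text
edge [449.6 -87.7 123.4] [-112.4  -80.5]
edge [499.8 -79.3 123.4] [-61.5 -81. ]
edge [531.  -72.9 123.4] [-29.7 -80. ]
upr [ 458.1 -136.6  147.4] [-112.5 -130.1]
upr [ 456.8 -129.2  147.4] [-112.5 -122.5]
tcp [  -9.7 -127.5]
t 5.6 pos [ 559.  -116.2  149.2] jaw 100.1 toolx [ 0.003 -0.004 -1.   ] gap 7.1 F [ 0.1  0.7 -1.8] j6 [-0.33  0.21  1.83 -0.    1.1  -2.07]
shift [0.1805 0.0792 0.0413] spin 0.0010 (or -2.0934) world -0.1deg
```

apply_moves --plan '[[[0.05,0.04,0.02],0,0],[[0.12,0.079,0.041],0,0],[[0.18,0.079,0.041],0,0],[[0.2,0.079,0.041],0,0],[[0.21,0.079,0.041],0,0],[[0.215,0.079,0.041],0,0],[[0.215,0.079,0.041],0,0]]'

```text
time_s: 6.3
eef_pos: [567.7, -91.4, 85.2]
ee_rot: [-0.064, 0.703, 0.06, 0.706]
contact_force: [0.6, 0.7, -1.7]
finger_gap: 6.7
```

```bash
python3 - <<'E'
from h import *
go([567.2,-90.8,79.5],100.03)
E
```

```text
t 6.3 pos [567.7 -91.4  85.2] jaw 100.1 toolx [ 0.005 -0.004 -1.   ] gap 6.7 F [ 0.6  0.7 -1.7] j6 [-0.28  0.3   1.85 -0.    0.99 -2.03]
shift [ 0.019   0.0024 -0.0013] spin 0.0005 (or -2.0939) world -0.0deg
```

apply_moves --plan '[[[0.01,0,0],0,0],[[0.018,0,0],0,0],[[0.023,0,0],0,0],[[0.023,0,0],0,0]]'

```text
time_s: 6.7
eef_pos: [568.2, -91.6, 79.4]
ee_rot: [-0.064, 0.703, 0.06, 0.706]
contact_force: [-3.0, 0.7, 3.5]
finger_gap: 6.8
```

apply_moves --plan '[[[0,0.01,0],0,0],[[0,0.02,0],0,0],[[0,0.026,0],0,0],[[0,0.03,0],0,0],[[0,0.03,0],0,0]]'

```text
time_s: 7.2
eef_pos: [566.7, -82.5, 79.4]
ee_rot: [-0.064, 0.703, 0.06, 0.706]
contact_force: [-0.7, 0.6, 0.5]
finger_gap: 6.6
```

```bash
python3 - <<'E'
from h import *
a=np.radians(10.03)
d=np.array(ctrl.sense()['eef_pos'])[:2]-[546.3,11.1]; print([d@[np.cos(a),np.sin(a)],d@[-np.sin(a),np.cos(a)]],ctrl.sense()['ft_torque'])
go([567.2,-90.8,79.5],100.03)
E
```

```text
[np.float64(3.7652112853677258), np.float64(-95.75768656019156)] [ 0.07579355 -0.06923811 -0.00184015]
t 7.2 pos [566.7 -82.5  79.4] jaw 100.1 toolx [ 0.005 -0.004 -1.   ] gap 6.6 F [-0.7  0.6  0.5] j6 [-0.27  0.31  1.85 -0.    0.97 -2.01]
shift [-0.0003 -0.0274 -0.0031] spin 0.0006 (or -2.0937) world -0.1deg
```

apply_moves --plan '[[[0,0.005,0],0,0],[[0,0.01,0],0,0],[[0,0.013,0],0,0],[[0,0.013,0],0,0]]'

```text
time_s: 7.6
eef_pos: [566.6, -81.4, 79.9]
ee_rot: [-0.066, 0.702, 0.059, 0.706]
contact_force: [0.1, -7.1, -0.8]
finger_gap: 6.7
```

apply_moves --plan '[[[0,0.008,0],0,0],[[0,0.008,0],0,0],[[0,0.004,0],0,15],[[0,0.002,0],0,25],[[0,0,0],0,35],[[0,0,0],0,35],[[0,0,0],0,35],[[0,0,0],0,35]]'

```text
time_s: 8.4
eef_pos: [566.6, -81.2, 79.9]
ee_rot: [-0.066, 0.702, 0.059, 0.706]
contact_force: [-0.4, -0.4, 0.1]
finger_gap: 30.6
```

```bash
python3 - <<'E'
from h import *
go([550,-82,260],100.03)
E
```

```text
t 8.4 pos [566.6 -81.2  79.9] jaw 100.2 toolx [ 0.007 -0.01  -1.   ] gap 30.6 F [-0.4 -0.4  0.1] j6 [-0.26  0.31  1.86 -0.01  0.97 -2.  ]
shift [-6.008e-01  6.000e-04 -5.190e-02] spin 0.0017 (or -2.0927) world -0.1deg
```

apply_moves --plan '[[[-0.05,0,0],0,35],[[-0.15,0,0],0,35],[[-0.3,0,0],0,35],[[-0.45,0,0],0,35],[[-0.6,0,0],0,100],[[-0.75,0.03,-0.03],0,100],[[-0.83,0.03,-0.03],0,100],[[-0.83,0.03,-0.03],0,100],[[-0.83,0.03,-0.03],0,100]]'

```text
time_s: 9.3
eef_pos: [554.5, -71.5, 329.9]
ee_rot: [-0.067, 0.701, 0.059, 0.707]
contact_force: [-0.7, -0.3, 0.0]
finger_gap: 85.1
```

```bash
python3 - <<'E'
from blk import *
import pickle
go([540,100,360],100.03)
im,C=grab('wrist','w5.png'); pickle.dump(C,open('C5.pkl','wb'))
block('wrist',im,C)
for p in [[546,11,68],[555,-80,54]]: print(proj('wrist',p,C).round())
cv2.imwrite('pics/w5b.png',cv2.resize(im[...,::-1],(800,600),interpolation=cv2.INTER_CUBIC))
E
```

```text
t 9.3 pos [554.5 -71.5 329.9] jaw 100.2 toolx [ 0.009 -0.01  -1.   ] gap 85.1 F [-0.7 -0.3  0. ] j6 [-0.25  0.01  1.69 -0.01  1.43 -2.  ]
shift [-0.1066  0.5699  0.0542] spin 0.0017 (or -2.0927) world -0.1deg
wrist block [545.1  11.7] [144.9  95.9] 10.14
[314. 164.]
[250. 157.]
```

View pics/w5b.png

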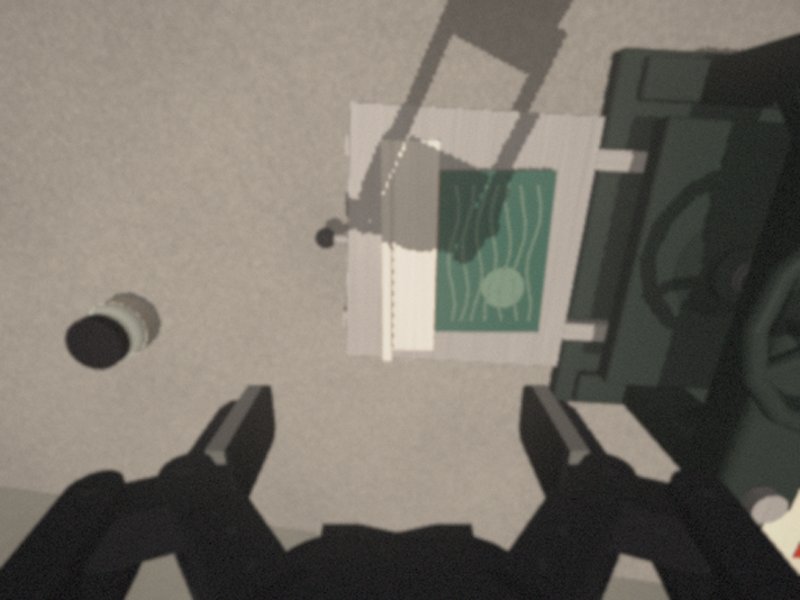

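The straightedge is flush: its working edge meets the block's left face at x≈437 over y=170–330, with no visible gap, and it sits flat. The jar is undisturbed. Next I'll look down at the wheel.

apply_moves --plan '[[[-0.15,0.1,0],0,100],[[-0.3,0.25,0],0,100],[[-0.3,0.4,0],0,100],[[-0.3,0.55,0],0,100],[[-0.3,0.7,0],0,100],[[-0.3,0.9,-0.05],0,100],[[-0.3,0.9,-0.05],0,100],[[-0.3,0.9,-0.05],0,100]]'

```text
time_s: 10.15
eef_pos: [489.5, 193.9, 412.8]
ee_rot: [-0.068, 0.704, 0.06, 0.704]
contact_force: [0.5, 0.2, -0.2]
finger_gap: 85.2
```

```bash
python3 - <<'E'
from blk import *
import pickle
go([540,200,300],100.03)
im,C=grab('wrist','w6.png'); pickle.dump(C,open('C6.pkl','wb'))
im,C=grab('scene','s6.png')
cv2.imwrite('pics/s6b.png',cv2.resize(im[70:200,240:370,::-1],(600,600),interpolation=cv2.INTER_CUBIC))
a=cv2.resize(cv2.imread('pics/w6.png'),(640,480),interpolation=cv2.INTER_CUBIC); b=cv2.resize(cv2.imread('pics/s6b.png'),(160,160))
cv2.imwrite('pics/w6b.png',a)
E
```

```text
t 10.15 pos [489.5 193.9 412.8] jaw 100.4 toolx [ 0.002 -0.011 -1.   ] gap 85.2 F [ 0.5  0.2 -0.2] j6 [ 0.25 -0.08  1.63 -0.01  1.59 -1.5 ]
shift [ 0.3761 -0.0062  0.1693] spin 0.0041 (or -2.0903) world -0.4deg
```

View pics/w6b.png

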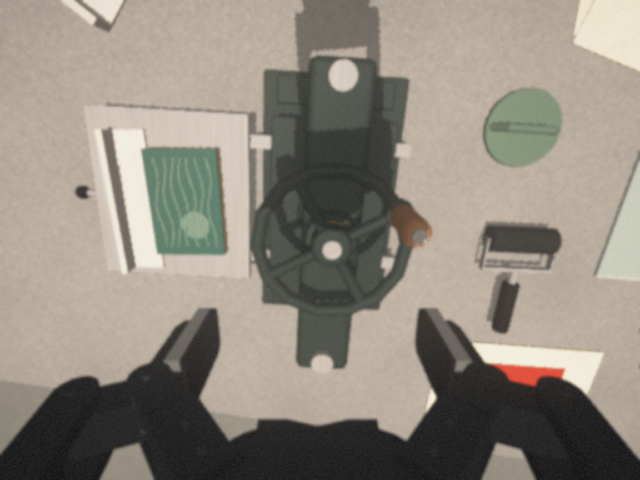

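The hub is at (332,250), the handle cap at (420,237) and the bolt nuts at (343,75) and (322,363), in 640x480 pixels. The straightedge is still flush on the block.

```bash
python3 - <<'E'
from h import *
import pickle
C=pickle.load(open('C6.pkl','rb')); s=1.25
hub=onz('wrist',332/s,250/s,230.5,C); print('hub',hub.round(1))
b1=onz('wrist',343/s,75/s,198,C); b2=onz('wrist',322/s,363/s,198,C)
print('bolts',b1.round(1),b2.round(1),((b1+b2)/2).round(1),np.linalg.norm(b1-b2),np.degrees(np.arctan2(*(b2-b1)[1::-1])))
for z in range(270,302,5):
    h=onz('wrist',420/s,237/s,z,C); print(z,h.round(1),'r',np.linalg.norm((h-hub)[:2]).round(1),'ang',np.degrees(np.arctan2(*(h-hub)[1::-1])).round(1))
# scene: cap pixel from colour (grey cap on orange grip)
im=cv2.imread('pics/s6.png'); hsv=cv2.cvtColor(im,cv2.COLOR_BGR2HSV)
m=cv2.inRange(hsv,(3,100,50),(20,255,255)); m[:90]=0; m[150:]=0; m[:,:270]=0; m[:,340:]=0
ys,xs=np.nonzero(m); print('scene grip px',xs.min(),xs.max(),ys.min(),ys.max(), xs[ys<ys.min()+3].mean())
for z in (280,285,290): print(z,proj('scene',onz('wrist',420/s,237/s,z,C)).round(1))
print('hub scene',proj('scene',hub).round(1))
E
```

```text
hub [517.5 210.9 230.5]
bolts [363.9 191.7 198. ] [670.6 229.9 198. ] [517.2 210.8 198. ] 309.0895479340328 7.100893222281241
270 [479.4 275.1 270. ] r 74.6 ang 120.7
275 [478.1 273.3 275. ] r 73.8 ang 122.3
280 [476.8 271.5 280. ] r 73.0 ang 123.9
285 [475.4 269.7 285. ] r 72.3 ang 125.6
290 [474.1 268.  290. ] r 71.7 ang 127.3
295 [472.8 266.2 295. ] r 71.1 ang 129.0
300 [471.5 264.4 300. ] r 70.6 ang 130.7
scene grip px 297 306 110 147 302.4
280 [303.6 111.5]
285 [303.1 110.6]
290 [302.7 109.6]
hub scene [302.9 137.5]
```

View pics/s6b.png

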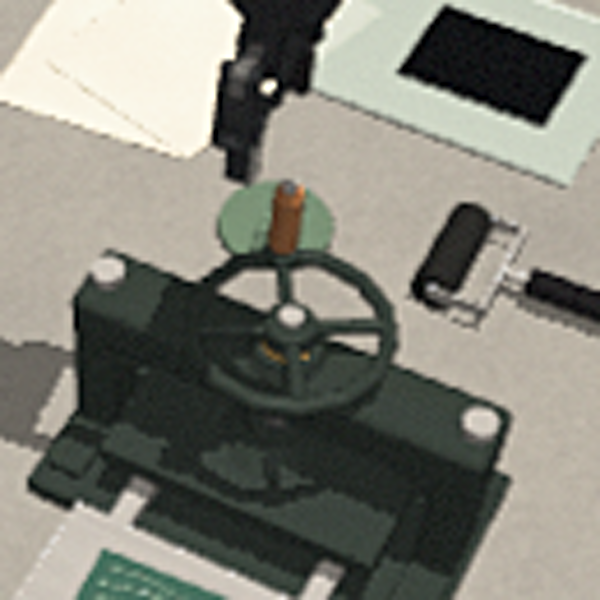

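The handle cap triangulates to z≈285 at (475.4,269.7). That is 72.3 mm from the hub at (517.5,210.9), against the 72 mm given. The bolts' midpoint agrees with the hub.

```bash
python3 - <<'E'
from h import *
go([475.4,269.7,340]); go([475.4,269.7,260])
E
```

```text
t 10.25 pos [490.8 191.7 413.6] jaw 100.2 toolx [ 0.003 -0.011 -1.   ] gap 85.5 F [-1.   0.6 -0.1] j6 [ 0.25 -0.08  1.63 -0.01  1.59 -1.5 ]
shift [ 0.2422  0.2676 -0.005 ]
t 10.25 pos [490.8 191.7 413.6] jaw 100.2 toolx [ 0.003 -0.011 -1.   ] gap 85.5 F [-1.   0.6 -0.1] j6 [ 0.25 -0.08  1.63 -0.01  1.59 -1.5 ]
shift [ 0.5089  0.2707 -0.0054]
```

apply_moves --plan '[[[0.05,0.13,0],0,100],[[0.1,0.268,-0.005],0,100],[[0.2,0.268,-0.005],0,100],[[0.3,0.268,-0.005],0,100],[[0.4,0.27,-0.005],0,100],[[0.46,0.27,-0.005],0,100],[[0.505,0.27,-0.005],0,100],[[0.505,0.27,-0.005],0,100],[[0.505,0.27,-0.005],0,60],[[0.505,0.27,-0.005],0,40],[[0.505,0.27,-0.005],0,0],[[0.505,0.27,-0.005],0,0],[[0.505,0.27,-0.005],0,0],[[0.505,0.27,-0.005],0,0],[[0.505,0.27,-0.005],0,0]]' --squeeze 40

```text
time_s: 11.75
eef_pos: [476.7, 269.2, 262.6]
ee_rot: [-0.067, 0.702, 0.058, 0.706]
contact_force: [2.1, -4.4, 5.6]
finger_gap: 22.9
```

```bash
cat > arc.py <<'E'
from h import *
import sys
H=np.array([float(x) for x in sys.argv[3:5]]) if len(sys.argv)>4 else np.array([517.5,210.9])
def arc(deg,n):
    """shift shares along helix by deg (ccw +) in n rows from the measured pose"""
    s=ctrl.sense(); p=np.array(s['eef_pos']); Rm=R.from_quat(s['ee_rot']).as_matrix(); r=p[:2]-H; rad=np.linalg.norm(r)
    print('t',round(s['time_s'],2),'pos',p.round(1),'r',rad.round(1),'ang',np.degrees(np.arctan2(r[1],r[0])).round(1),'F',np.round(s['contact_force'],1),'gap',round(s['finger_gap'],1))
    u=r/rad; a0=np.arctan2(u[1],u[0])
    rows=[]
    for k in range(1,n+1):
        a=a0+np.radians(deg*k/n); t=np.r_[H+72*np.array([np.cos(a),np.sin(a)]),p[2]+6*deg*k/n/360]
        d=Rm.T@(t-p)/300; rows.append('[[%.3f, %.3f, %.3f], 0, 0]'%tuple(d))
    print('['+', '.join(rows)+']')
arc(float(sys.argv[1]),int(sys.argv[2]))
E
python3 arc.py -120 8
```

```text
t 11.75 pos [476.7 269.2 262.6] r 71.2 ang 125.0 F [ 2.1 -4.4  5.6] gap 22.9
[[[0.001, 0.021, 0.059], 0, 0], [[0.002, 0.024, 0.121], 0, 0], [[0.003, 0.010, 0.182], 0, 0], [[0.005, -0.019, 0.238], 0, 0], [[0.006, -0.061, 0.284], 0, 0], [[0.008, -0.114, 0.317], 0, 0], [[0.009, -0.174, 0.336], 0, 0], [[0.011, -0.237, 0.339], 0, 0]]
```

apply_moves --plan '[[[0.001,0.021,0.059],0,0],[[0.002,0.024,0.121],0,0],[[0.003,0.01,0.182],0,0],[[0.005,-0.019,0.238],0,0],[[0.006,-0.061,0.284],0,0],[[0.006,-0.061,0.284],0,0]]'

```text
time_s: 12.35
eef_pos: [566.9, 265.7, 261.4]
ee_rot: [-0.066, 0.701, 0.058, 0.708]
contact_force: [3.7, 1.6, -0.8]
finger_gap: 22.8
```

```bash
python3 arc.py -18 2
```

```text
t 12.35 pos [566.9 265.7 261.4] r 73.8 ang 48.0 F [ 3.7  1.6 -0.8] gap 22.8
[[[0.001, -0.035, 0.016], 0, 0], [[0.002, -0.069, 0.031], 0, 0]]
```

apply_moves --plan '[[[0.001,-0.035,0.016],0,0],[[0.002,-0.069,0.031],0,0]]'

```text
time_s: 12.55
eef_pos: [581.4, 248.4, 261.1]
ee_rot: [-0.064, 0.699, 0.06, 0.71]
contact_force: [4.9, 5.5, 0.6]
finger_gap: 22.8
```

```bash
python3 arc.py -20 2
```

```text
t 12.55 pos [581.4 248.4 261.1] r 74.1 ang 30.4 F [4.9 5.5 0.6] gap 22.8
[[[0.001, -0.043, 0.005], 0, 0], [[0.002, -0.084, 0.009], 0, 0]]
```

```bash
python3 arc.py -20 2 519.3 212
```

```text
t 12.55 pos [581.4 248.4 261.1] r 71.9 ang 30.4 F [4.9 5.5 0.6] gap 22.8
[[[0.001, -0.040, 0.011], 0, 0], [[0.002, -0.082, 0.015], 0, 0]]
```

apply_moves --plan '[[[0.001,-0.04,0.011],0,0],[[0.002,-0.082,0.015],0,0]]'

```text
time_s: 12.75
eef_pos: [590.5, 224.7, 260.8]
ee_rot: [-0.064, 0.699, 0.06, 0.71]
contact_force: [0.9, 2.7, 2.4]
finger_gap: 22.9
```

```bash
python3 arc.py -20 2 519.3 212
```

```text
t 12.75 pos [590.5 224.7 260.8] r 72.4 ang 10.1 F [0.9 2.7 2.4] gap 22.9
[[[0.001, -0.042, -0.005], 0, 0], [[0.001, -0.082, -0.016], 0, 0]]
```

apply_moves --plan '[[[0.001,-0.042,-0.005],0,0],[[0.001,-0.082,-0.016],0,0]]'

```text
time_s: 12.95
eef_pos: [590.5, 217.7, 260.8]
ee_rot: [-0.048, 0.695, 0.075, 0.713]
contact_force: [6.8, 69.4, -9.7]
finger_gap: 22.5
```

```bash
python3 arc.py -20 2 519.3 212
```

```text
t 12.95 pos [590.5 217.7 260.8] r 71.5 ang 4.6 F [ 6.8 69.4 -9.7] gap 22.5
[[[-0.001, -0.041, -0.006], 0, 0], [[-0.002, -0.081, -0.020], 0, 0]]
```

apply_moves --plan '[[[0,-0.01,0],0,0],[[0,-0.005,0],0,0],[[0,-0.003,0],0,0]]'

```text
time_s: 13.25
eef_pos: [590.3, 219.3, 260.7]
ee_rot: [-0.047, 0.695, 0.077, 0.713]
contact_force: [1.3, 10.9, 0.6]
finger_gap: 23.1
```

```bash
python3 -c "
from h import *
go([519,212,260],100.1)"; python3 arc.py 270 18 519.3 212
```

```text
t 13.25 pos [590.3 219.3 260.7] jaw 100.1 toolx [ 0.022  0.045 -0.999] gap 23.1 F [ 1.3 10.9  0.6] j6 [ 0.23  0.2   1.62  0.04  1.3  -1.53]
shift [-0.004   0.0177 -0.2381] spin 0.0004 (or -2.0940) world -0.0deg
t 13.25 pos [590.3 219.3 260.7] r 71.4 ang 5.9 F [ 1.3 10.9  0.6] gap 23.1
[[[0.002, 0.062, -0.001], 0, 0], [[0.003, 0.122, -0.021], 0, 0], [[0.003, 0.174, -0.055], 0, 0], [[0.002, 0.216, -0.102], 0, 0], [[0.001, 0.244, -0.158], 0, 0], [[-0.001, 0.257, -0.219], 0, 0], [[-0.004, 0.254, -0.282], 0, 0], [[-0.007, 0.234, -0.341], 0, 0], [[-0.011, 0.200, -0.394], 0, 0], [[-0.015, 0.153, -0.435], 0, 0], [[-0.019, 0.097, -0.463], 0, 0], [[-0.023, 0.036, -0.476], 0, 0], [[-0.026, -0.027, -0.472], 0, 0], [[-0.029, -0.086, -0.453], 0, 0], [[-0.031, -0.138, -0.418], 0, 0], [[-0.032, -0.180, -0.372], 0, 0], [[-0.032, -0.208, -0.316], 0, 0], [[-0.032, -0.221, -0.254], 0, 0]]
```

apply_moves --plan '[[[0.002,0.062,-0.001],0,0],[[0.003,0.122,-0.021],0,0],[[0.003,0.174,-0.055],0,0],[[0.002,0.216,-0.102],0,0],[[0.001,0.244,-0.158],0,0],[[-0.001,0.257,-0.219],0,0],[[-0.004,0.254,-0.282],0,0],[[-0.007,0.234,-0.341],0,0],[[-0.011,0.2,-0.394],0,0],[[-0.011,0.2,-0.394],0,0]]'

```text
time_s: 14.25
eef_pos: [461.7, 254.7, 262.9]
ee_rot: [-0.049, 0.695, 0.076, 0.713]
contact_force: [1.8, -3.9, 1.6]
finger_gap: 23.0
```

```bash
python3 arc.py 270 18 519.3 212
```

```text
t 14.25 pos [461.7 254.7 262.9] r 71.7 ang 143.5 F [ 1.8 -3.9  1.6] gap 23.0
[[[-0.004, -0.048, -0.040], 0, 0], [[-0.007, -0.105, -0.066], 0, 0], [[-0.011, -0.167, -0.076], 0, 0], [[-0.013, -0.229, -0.069], 0, 0], [[-0.016, -0.287, -0.047], 0, 0], [[-0.017, -0.338, -0.010], 0, 0], [[-0.018, -0.378, 0.038], 0, 0], [[-0.018, -0.403, 0.096], 0, 0], [[-0.017, -0.413, 0.157], 0, 0], [[-0.016, -0.407, 0.220], 0, 0], [[-0.015, -0.385, 0.278], 0, 0], [[-0.013, -0.348, 0.329], 0, 0], [[-0.011, -0.300, 0.369], 0, 0], [[-0.009, -0.242, 0.394], 0, 0], [[-0.007, -0.181, 0.404], 0, 0], [[-0.006, -0.118, 0.398], 0, 0], [[-0.005, -0.060, 0.376], 0, 0], [[-0.005, -0.009, 0.339], 0, 0]]
```

Forces stay low, the radius holds at about 72 mm, and z follows the screw. Continuing.

apply_moves --plan '[[[-0.004,-0.048,-0.04],0,0],[[-0.007,-0.105,-0.066],0,0],[[-0.011,-0.167,-0.076],0,0],[[-0.013,-0.229,-0.069],0,0],[[-0.016,-0.287,-0.047],0,0],[[-0.017,-0.338,-0.01],0,0],[[-0.018,-0.378,0.038],0,0],[[-0.018,-0.403,0.096],0,0],[[-0.017,-0.413,0.157],0,0],[[-0.016,-0.407,0.22],0,0],[[-0.015,-0.385,0.278],0,0],[[-0.013,-0.348,0.329],0,0],[[-0.011,-0.3,0.369],0,0],[[-0.009,-0.242,0.394],0,0],[[-0.007,-0.181,0.404],0,0],[[-0.006,-0.118,0.398],0,0],[[-0.005,-0.06,0.376],0,0],[[-0.005,-0.009,0.339],0,0],[[-0.005,-0.009,0.339],0,0]]'

```text
time_s: 16.15
eef_pos: [558.3, 271.2, 267.5]
ee_rot: [-0.051, 0.697, 0.076, 0.711]
contact_force: [-3.7, -4.3, 6.6]
finger_gap: 22.9
```

```bash
python3 arc.py 270 18 519.3 212
```

```text
t 16.15 pos [558.3 271.2 267.5] r 70.9 ang 56.6 F [-3.7 -4.3  6.6] gap 22.9
[[[-0.001, 0.040, -0.048], 0, 0], [[-0.002, 0.062, -0.106], 0, 0], [[-0.004, 0.069, -0.169], 0, 0], [[-0.007, 0.060, -0.231], 0, 0], [[-0.010, 0.034, -0.288], 0, 0], [[-0.013, -0.005, -0.337], 0, 0], [[-0.016, -0.055, -0.373], 0, 0], [[-0.020, -0.114, -0.396], 0, 0], [[-0.023, -0.176, -0.403], 0, 0], [[-0.026, -0.238, -0.393], 0, 0], [[-0.028, -0.295, -0.368], 0, 0], [[-0.029, -0.344, -0.328], 0, 0], [[-0.030, -0.381, -0.278], 0, 0], [[-0.031, -0.403, -0.219], 0, 0], [[-0.030, -0.410, -0.157], 0, 0], [[-0.029, -0.401, -0.095], 0, 0], [[-0.028, -0.375, -0.038], 0, 0], [[-0.026, -0.336, 0.011], 0, 0]]
```

apply_moves --plan '[[[-0.001,0.04,-0.048],0,0],[[-0.002,0.062,-0.106],0,0],[[-0.004,0.069,-0.169],0,0],[[-0.007,0.06,-0.231],0,0],[[-0.01,0.034,-0.288],0,0],[[-0.013,-0.005,-0.337],0,0],[[-0.016,-0.055,-0.373],0,0],[[-0.02,-0.114,-0.396],0,0],[[-0.023,-0.176,-0.403],0,0],[[-0.026,-0.238,-0.393],0,0],[[-0.028,-0.295,-0.368],0,0],[[-0.029,-0.344,-0.328],0,0],[[-0.03,-0.381,-0.278],0,0],[[-0.031,-0.403,-0.219],0,0],[[-0.03,-0.41,-0.157],0,0],[[-0.029,-0.401,-0.095],0,0],[[-0.028,-0.375,-0.038],0,0],[[-0.026,-0.336,0.011],0,0],[[-0.026,-0.336,0.011],0,0]]'

```text
time_s: 18.05
eef_pos: [581.0, 174.7, 272.1]
ee_rot: [-0.051, 0.695, 0.077, 0.713]
contact_force: [4.2, -0.7, 0.3]
finger_gap: 23.0
```

```bash
python3 arc.py 40 4 519.3 212; python3 -c "
from h import *
go([590.3,219.6,272.7],100.1)"
```

```text
t 18.05 pos [581.  174.7 272.1] r 72.1 ang -31.2 F [ 4.2 -0.7  0.3] gap 23.0
[[[0.001, 0.034, 0.025], 0, 0], [[0.003, 0.071, 0.043], 0, 0], [[0.004, 0.111, 0.055], 0, 0], [[0.005, 0.153, 0.060], 0, 0]]
t 18.05 pos [581.  174.7 272.1] jaw 100.4 toolx [ 0.021  0.039 -0.999] gap 23.0 F [ 4.2 -0.7  0.3] j6 [ 0.16  0.14  1.66  0.04  1.31 -1.6 ]
shift [0.0044 0.1416 0.0574] spin 0.0039 (or -2.0905) world -0.3deg
```

apply_moves --plan '[[[0.001,0.034,0.025],0,0],[[0.003,0.071,0.043],0,0],[[0.004,0.111,0.055],0,0],[[0.004,0.142,0.058],0,0],[[0.004,0.142,0.058],0,0],[[0.004,0.142,0.058],0,0],[[0.004,0.142,0.058],0,0]]'

```text
time_s: 18.75
eef_pos: [590.2, 220.2, 272.7]
ee_rot: [-0.051, 0.695, 0.078, 0.713]
contact_force: [1.5, 2.1, 2.0]
finger_gap: 22.7
```

```bash
python3 arc.py 4 1 519.3 212; python3 - <<'E'
from h import *
go([590.3,219.6,272.7],100.1)
t,C=grab('top','t7.png'); s,C2=grab('scene','s7.png')
a=cv2.resize(t[100:260,140:370,::-1],(575,400),interpolation=cv2.INTER_CUBIC); b=cv2.resize(s[60:300,180:420,::-1],(400,400),interpolation=cv2.INTER_CUBIC)
cv2.imwrite('pics/f7.png',cv2.resize(np.hstack([a,b]),(800,328)))
E
```

```text
t 18.75 pos [590.2 220.2 272.7] r 71.4 ang 6.6 F [1.5 2.1 2. ] gap 22.7
[[[0.000, 0.017, 0.003], 0, 0]]
t 18.75 pos [590.2 220.2 272.7] jaw 100.4 toolx [ 0.021  0.04  -0.999] gap 22.7 F [1.5 2.1 2. ] j6 [ 0.23  0.19  1.6   0.04  1.32 -1.53]
shift [-0.     -0.0021 -0.    ] spin 0.0040 (or -2.0904) world -0.3deg
```

View pics/f7.png

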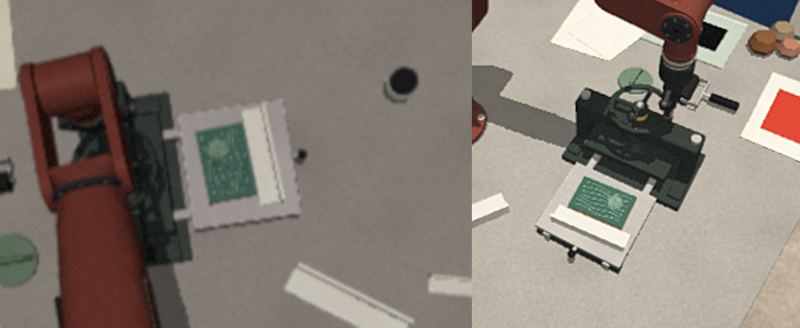

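The straightedge is still flush against the block, and the baren, brayer and jar have not moved. The hand is on the handle, about 720° from the stop. Handing in.

```bash
python3 -c "
from h import *
print(ctrl.hand_in())"
```

```text
the job is handed in; nothing more can be done
None
```

I placed the straightedge, set the press and handed the job in at about 19 s of the 72 s allowed. The hand-in gives no verdict, so the results below are from my own checks.

- **Straightedge:** I laid the middle-sized one (measured at 199.6 mm) on the bed and pushed it against the block's outer edge until it met about 7 N. I then let go. A wrist picture after release showed no visible gap along the block, and by my measurements it is centred within about 4 mm. It still looked flush in the last pictures.
- **Wheel:** I turned it about 120° clockwise to a firm stop, where the force jumped to 69 N. Then I backed it off two turns, following the screw. The hand ended within 1 mm of its position at the stop in x and y and 12 mm higher, which works out at about 720.5°, or 12.57 rad.
- **Grip:** The hand is still on the handle at 40 N squeeze, with the fingers 22.7 mm apart on the 24 mm grip and about 3 N of outside force on the tool. The last pictures show the jar, baren and brayer where they were. The cutter was out of those crops, but the arm never went near it.

Three checks were slightly off:
- My first hub estimate was about 2 mm out, and I corrected it while turning the wheel.
- The tool has stayed tilted by about 2.5° since the stop.
- The finger opening reads about 1 mm small.

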